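Open the furnace well of a thermal analyser for loading

ROBOT

A 6-joint arm with a two-finger parallel gripper is mounted at the origin on the work surface. World frame = base frame: x ahead of the robot, y to its left, z up, the work surface at z = 0. Lengths are in m, angles in rad, forces in N, time in s.
With the tool pointing down it reaches from about 0.35 to 0.975 m from the base axis. Payload 4.9 kg.
Tool frame: the origin (TCP) lies on the centre line of the jaws, within the pads' length; the fingertips stand 14 mm ahead of it and the grasp point (between the pads) lies 5 mm behind it; z points along the fingers, y is the line along which they close (so a half turn about z gives the same grasp; the last joint's range is limited). The gripper opens to 85 mm and grips with 20 to 120 N. Pads are 22 mm wide; open, the fingers measure 114 mm over their backs; the gripper's body (76 mm by 85 mm) begins 54 mm behind the grasp point. The pads swing forward as they close: fully open they stand 13 mm farther back than shut.
Start: joints at [-1.403, 0.053, 1.613, -0, 1.476, -0.119], TCP at [0.177, -0.599, 0.245] pointing down, gripper open.
Joint ranges: [-3.01, 3.01], [-1.01, 2.22], [0.06, 2.58], [-1.02, 4.17], [0.09, 2.62], [-3.14, 3.14]. Speed limits (rad/s): [2.57, 2.57, 3.14, 3.14, 3.14, 3.14].

INTERFACE

Orientations are given as a unit quaternion [w, x, y, z].
In Python, from plant import * gives the robot as it stands.
- The arm moves only by the tool send_rows, never from a script. Its argument "steps" is a list of rows, each an object with "translation": the shift along the tool's x, y, z in cm, a list of three; "delta_rot": the turn, a rotation vector about the tool's x, y, z in rad, a list of three; "jaw": the finger opening in cm, from 0 to 8.54. In form: [{"translation": [dx, dy, dz], "delta_rot": [rx, ry, rz], "jaw": jaw}, ...]. A call has exactly 8 rows; each row is the pose to reach, as a shift and turn from the pose commanded when the call began, along the tool's axes at that moment; what a row does not reach only later rows make up. A row lasts 1/10 s, in which the tool goes at most 50 mm and 8.59 degrees, less where a joint would pass 70% of its speed; a pose out of reach is approached as far as the arm can. A call with a gripper value outside its range is refused whole. The fingers move at their own pace and stop on an object; the grip force is fixed at half the most. Time passes only in rows, so rows that repeat a pose let the fingers close, or fill a call up. It gives the time, the measured TCP pose, the force, the opening and the grip force at its end, in the units of the state.
- state(): the state, without advancing time (a new reading comes with each control period).
- grab_frame(name): name is "scene" or "top" or "wrist"; returns a dict with "pixels" (420x560x3 uint8, blue, green, red), "range_z" (420x560 float32, m along the optical axis (not along the pixel's ray), 0 where there is no reading), "fx", "fy", "cx", "cy" (pixels), "rvec" (rotation vector, rad) and "tvec" (3), from world to camera coordinates, as OpenCV has them. Camera axes: x right, y down, z forward; pixel columns grow to the right and rows downward; lengths in m; the calibration is good to about 2 mm. A picture is of the moment at which its call begins.
- job_done(): hands the job in; it is judged then, once.
The state is a dict: "time": time; "joint_pos": joint angles; "joint_vel": joint speeds; "joint_efforts": joint torques, N m; "tool_pos": TCP position; "tool_rot": TCP orientation; "contact_force": force on the tool from outside, world axes, zero at the start; "ft_torque": the same for the moment, N m; "gripper_width": opening from 0.0 (shut) to 1.0 (fully open); "grasp_force": force on a finger pad.
Only numpy, scipy, OpenCV 4.12 (cv2) and the standard library are available. Lean on these libraries where they do the work, as an engineer would, in place of code of your own. Each camera call takes 0.05 s, during which the arm holds its last target. There are 200 camera calls.

TASK

Open up the analyser's furnace well so that it can be loaded: lift the gravity latch bar out of its catch, swing the clear guard gate wide open and let go of it, then lift the recessed well cover off its seat by its knob and slide it sideways in its channels all the way to the parked end, where it is left lying flat. Reach in under the measuring head without touching the delicate probe that hangs from it, and leave the other things on the analyser and on the bench where they are.

Things in the scene. Friction and masses are not known exactly. Their poses are not given: they have to be found in the camera images.
- analyser: Off-white bench analyser, fixed: low base 330 deep x 440 wide x 100 high (its top is the deck), column, overhanging head. Origin: on the bench under the base; x to its back (away from the robot), y to its left, z up; yawed up to 0.2 rad. In its frame (mm): front face x -130, gate plane x -100, guard posts at y +-125, 95 above the deck; column x 85, y 125, radius 24.
- head_edge (a point): Middle of the lower front edge of the measuring head, an off-white box overhanging the well: 205 mm above the deck at analyser x -30, y 60. The head runs 165 mm back, 115 to either side of this point and 62 up.
- gate (a joint): Guard gate's hinge, rad: 0 shut, 1.57 square to the shut position, 1.95 against its stop. Swings out towards the robot about its left end (clockwise seen from above). Slightly stiff (0.06 Nm): it stays where it is left.
- gate_hinge (a point): Point on the gate's vertical hinge axis, 75 mm above the deck (the height of the latch bar), at analyser x -100, y 114. The gate, a clear panel in an aluminium frame, runs from here 220 mm to the right (-y of the analyser) when shut, is 12 thick, and stands from 6 to 110 mm above the deck.
- latch (a joint): Latch bar's pivot, rad: 0 level (in its catch, and as it falls back by its own weight), 0.30 raised fully. From 0.12 up its tip is above the hook of the catch and the gate is free. Steel bar 138 long x 14 high x 6 thick on the gate's outer face, pivoted 120 mm from the hinge; knob 75 mm from the pivot: 15 mm of knob lift is 0.20 rad.
- latch_knob (a point): Centre of the latch bar's steel round knob, a level cylinder 18 mm in diameter, 32 long, pointing straight out from the gate (towards the robot when shut): 43 mm out from the gate's mid plane, 195 mm from the hinge axis, 75 above the deck when level. Free on both sides, above and below; it moves the bar and the gate.
- catch (a point): Middle of the top of the steel catch's hook on the right guard post, 80 mm above the deck at analyser x -118, y -125. It stands in front of the latch bar's tip, 14 wide, 6 thick, its top 12 mm above the bar's lower edge; a ramp before it reaches 9 mm farther out.
- cover_knob (a point): Centre of the well cover's upright black knob, 24 mm in diameter, 44 long (22 above and below this point), on a 12 mm stem. Cover seated: 40 mm above the deck at analyser x -20, y 30. Slid to the end and set down: 46 above the deck, y -56 to -58 (86 to 88 mm to the right).
- cover_plate (a point): Centre of the steel cover plate, 80 (analyser x) x 76 (y) x 6 thick, 0.3 to 0.5 kg with its knob, 43 mm below the knob's centre. Seated it lies flush in a recess 6 mm deep over the round well. Channels in front of and behind it run to the right, 20 above the deck; their lips let it rise 17 mm from the seat, and it must rise over 6 to slide.
- parked (a point): Where the knob's centre stands when the cover is parked, lying on the deck near the right-hand end stop of the channels: analyser x -20, y -56, 46 above the deck.
- probe: Delicate probe hanging from the head straight over the well: steel stub 24 mm in diameter under a black collar 44 mm in diameter. Origin: its lower end, 175 mm above the deck, at x -6, y 30 in the analyser's frame. Not to be touched.
- pan_dish: Flat glass dish, 64 mm in diameter, 14 high, loose on the deck right of the channels; origin under its centre. Bystander.
- pan_jar: Small amber jar, 38 mm in diameter, 45 high, loose on the left of the deck; origin under its centre. Bystander.
- sample_jar: White jar, 52 mm in diameter, 62 high, on the bench in front of the analyser; origin under its centre. Bystander.
- powder_jar: White jar with black cap, 52 mm in diameter, 68 high, on the bench in front of the analyser; origin under its centre. Bystander.
- tweezers: Steel tweezers, 120 mm long, lying on the bench in front; origin under the middle. Bystander.
- pan_block: Aluminium block 100 x 60 x 16 with eight shallow holes, on the bench in front; origin under its centre. Bystander.
- driver: Black-handled screwdriver, 160 mm long, lying on the bench to the right; origin under the middle. Bystander.
- weight: Steel knobbed weight, 34 mm in diameter, 56 high, on the bench to the left; origin under its centre. Bystander.
Mind the look-alikes: they are no part of the job. What is shaped like the part that bears cover_knob but pink is not meant.

How it is judged:
By the outcome, as a careful person would: the job done as asked, in the order asked, and still so for the second after the job is handed in, with the robot touching nothing.
It also fails if it takes over 58 s, if anything falls off the work surface, if the arm or the gripper's body presses on something with over 40 N, if the wrist force passes 120 N, or if a joint passes its speed limit or range.

## Working session

There is one attempt and no reset: what is moved stays moved. The work goes in short steps, Python scripts to look and compute and a tool call to move; the robot and the scene stay as the last step left them, time stands still between calls to the robot, and variables do not carry over. Pictures are saved under pics/ and viewed, at most 10 in all, crops included, and the job is handed in when it is done.

Besides the shell and the picture viewer there is one more tool, called as name([rows], argument=value, ...), one row to a line, values as JSON. send_rows: Moves the arm, as the interface text tells. Its arguments: {"type":"object","properties":{"steps":{"type":"array","items":{"type":"object","properties":{"translation":{"type":"array","items":{"type":"number"}},"delta_rot":{"type":"array","items":{"type":"number"}},"jaw":{"type":"number"}}}}},"required":["steps"]}

```bash
mkdir -p pics; cat > h.py <<'E'
from plant import *
import numpy as np, cv2
from scipy.spatial.transform import Rotation as R
def cloud(f):
    z=f["range_z"];v,u=np.mgrid[:z.shape[0],:z.shape[1]]
    c=np.stack([(u-f["cx"])*z/f["fx"],(v-f["cy"])*z/f["fy"],z],-1)
    M=R.from_rotvec(np.ravel(f["rvec"])).as_matrix()
    w=(c-np.ravel(f["tvec"]))@M
    w[z<=0]=np.nan
    return w
def proj(f,p):
    return cv2.projectPoints(np.array(p,float).reshape(-1,1,3),np.ravel(f["rvec"]),np.ravel(f["tvec"]),np.array([[f["fx"],0,f["cx"]],[0,f["fy"],f["cy"]],[0,0,1.]]),None)[0].reshape(-1,2)
E
python3 - <<'E'
from h import *
import pickle
s=state();print(s)
fs={n:grab_frame(n) for n in("scene","top","wrist")}
pickle.dump(fs,open("f0.pkl","wb"))
for n in fs:
    f=fs[n];M=R.from_rotvec(np.ravel(f["rvec"])).as_matrix();print(n,-M.T@np.ravel(f["tvec"]),M[2],f["fx"])
cv2.imwrite("pics/a.png",fs["scene"]["pixels"]);cv2.imwrite("pics/b.png",fs["top"]["pixels"])
w=cloud(fs["top"])
for v in range(20,420,40): print(v,[tuple(np.round(w[v,u],2)) for u in range(40,560,80)])
E
```

```text
{'time': 0.0, 'joint_pos': array([-1.40299704e+00,  5.33543230e-02,  1.61429716e+00,  3.73636999e-05,
        1.47598575e+00, -1.19001650e-01]), 'joint_vel': array([-2.13972243e-05,  2.25582304e-04,  2.22429667e-03,  1.10366812e-03,
        5.67043754e-04, -1.42909603e-03]), 'joint_efforts': array([-8.93162123e-04, -3.93686235e+01, -3.70179391e+01, -2.49434142e-04,
        6.94626564e-03, -7.35982326e-06]), 'tool_pos': array([ 0.17671287, -0.59888176,  0.24406267]), 'tool_rot': array([-1.02243693e-03,  9.89735498e-01,  1.42907657e-01, -6.34953962e-06]), 'contact_force': array([-0.49441203, -0.70717473,  0.38899985]), 'ft_torque': array([-0.00013594,  0.01058678, -0.0147514 ]), 'grasp_force': 0.0, 'gripper_width': 1.0009630458513168}
scene [0.49614042 0.81893666 1.08881847] [ 0.05526167 -0.66951124 -0.74074345] 456.61196751684895
top [ 0.44865771 -0.01183691  1.85409174] [ 0.05675251  0.00944238 -0.99834363] 490.9749378280022
wrist [ 0.25278168 -0.57771429  0.37299703] [-0.29582713 -0.08551161 -0.95140637] 292.80153453164326
20 [(np.float64(1.59), np.float64(1.25), np.float64(-0.73)),
[... 3233 characters left out ...]
float64(0.0)), (np.float64(0.03), np.float64(0.29), np.float64(0.01)), (np.float64(0.19), np.float64(-0.01), np.float64(0.72)), (np.float64(0.16), np.float64(-0.21), np.float64(0.62)), (np.float64(0.15), np.float64(-0.42), np.float64(0.58)), (np.float64(0.13), np.float64(-0.64), np.float64(0.53))]
380 [(np.float64(-0.1), np.float64(0.89), np.float64(-0.0)), (np.float64(-0.11), np.float64(0.59), np.float64(-0.0)), (np.float64(-0.12), np.float64(0.29), np.float64(0.0)), (np.float64(0.1), np.float64(-0.01), np.float64(0.72)), (np.float64(0.07), np.float64(-0.2), np.float64(0.64)), (np.float64(-0.14), np.float64(-0.6), np.float64(-0.01)), (np.float64(-0.14), np.float64(-0.89), np.float64(0.01))]
```

View pics/a.png

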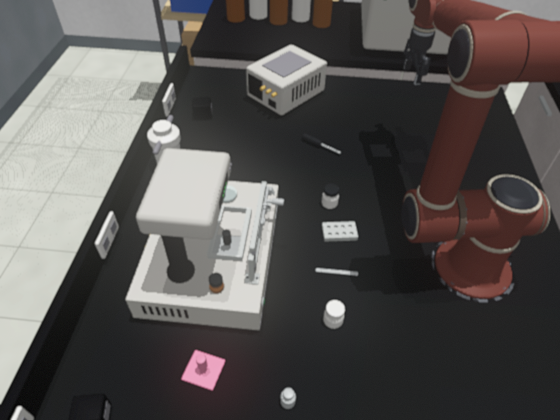

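View pics/b.png

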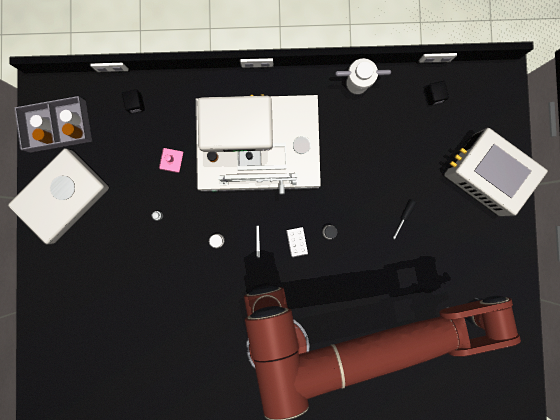

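The scene picture shows the gate with the latch knob at about (280,201), the black cover knob at (226,238) and the probe hidden by the head. In the top picture the black knob is at (249,156). The pink look-alike stands off the analyser at top (171,160), scene (203,367). The black knob on the analyser fits the description, so that is the one I use.

```bash
python3 - <<'E'
from h import *
import pickle
fs=pickle.load(open("f0.pkl","rb"))
f=fs["top"];w=cloud(f)
m=(w[...,2]>0.06)&(w[...,2]<0.45);m[:85]=0;m[200:]=0;m[:,:185]=0;m[:,335:]=0
# deck only
d=(abs(w[...,2]-0.1)<0.02)&m
p=w[d][:,:2]
print("deck z",np.median(w[d][:,2]),d.sum())
r=cv2.minAreaRect(p.astype(np.float32));print(r)
# robust: side edges & front edge
best=None
def score(a):
    c,s=np.cos(a),np.sin(a);q=p@np.array([[c,-s],[s,c]])
    h=[np.percentile(q[:,i],k) for i in(0,1) for k in(.7,99.3)]
    return (h[1]-h[0])*(h[3]-h[2]),h
A=np.linspace(-.25,.25,201);a=min(A,key=lambda a:score(a)[0]);print("yaw",a,score(a)[1])
# front edge line: for each column, the largest row of deck
us=range(200,316);pts=[]
for u in us:
    vs=np.where(d[:,u])[0]
    if len(vs): pts.append(w[vs.max(),u,:2])
pts=np.array(pts);k=np.polyfit(pts[:,1],pts[:,0],1)
for _ in range(4):
    e=pts[:,0]-np.polyval(k,pts[:,1]);g=abs(e)<.004;k=np.polyfit(pts[g,1],pts[g,0],1)
print("front line slope",k,"yaw",-np.arctan(k[0]),g.sum())
# scene crops
s=fs["scene"];im=s["pixels"];c=cv2.resize(im[140:330,120:300],None,fx=3.1,fy=3.1,interpolation=cv2.INTER_CUBIC);
cv2.imwrite("pics/c.png",c)
t=f["pixels"][85:200,185:335];cv2.imwrite("pics/d.png",cv2.resize(t,None,fx=5,fy=5,interpolation=cv2.INTER_CUBIC))
E
```

```text
deck z 0.10064212503104347 6281
((0.7528350353240967, 0.053268030285835266), (0.4413294494152069, 0.33245325088500977), 89.98413848876953)
yaw 0.025000000000000022 [np.float64(0.5872423524866403), np.float64(0.9124812250714596), np.float64(-0.18448012565012517), np.float64(0.25214334425793783)]
front line slope [4.64637973e-04 5.87945693e-01] yaw -0.00046463793975098726 110
```

View pics/c.png

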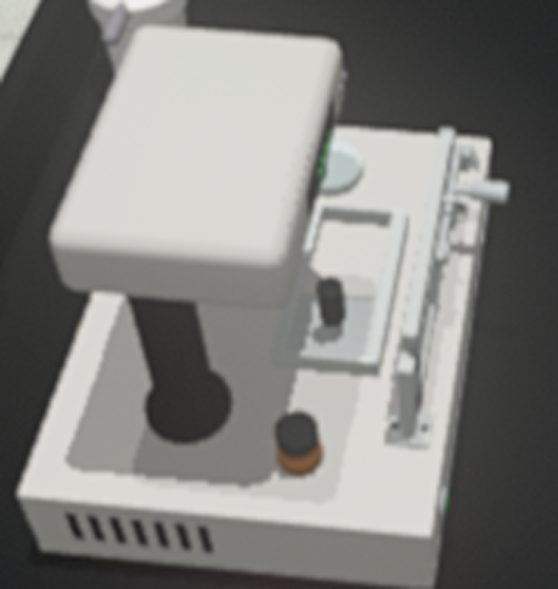

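View pics/d.png

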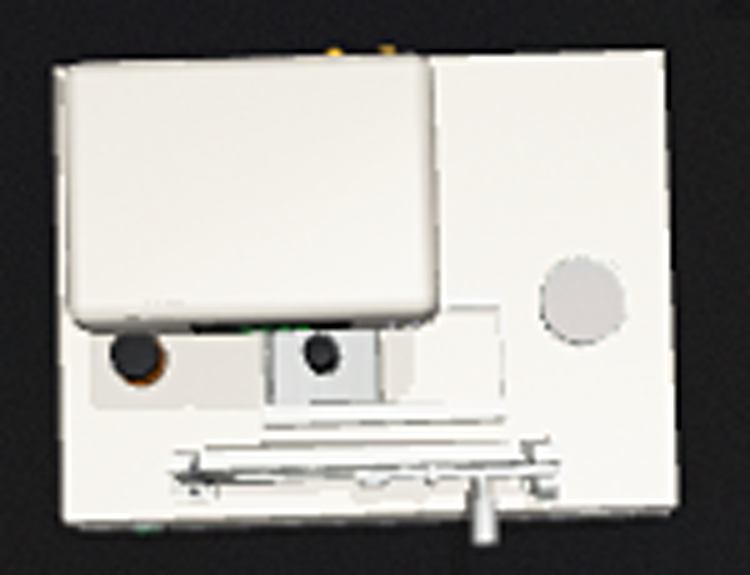

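Crops: the latch knob points to the robot at about (485,515) of the top crop, on the right-hand side of the gate. The black knob on the steel plate sits at (320,350), just in front of the head, which confirms it as the cover knob. Now I check the pose fit and work out the approach.

```bash
cat >> h.py <<'E'
O=np.array([0.718,0.0533,0.1]);YAW=0.0
def aw(p): # analyser mm above deck -> world
    c,s=np.cos(YAW),np.sin(YAW);p=np.array(p)/1000
    return O+np.array([c*p[0]-s*p[1],s*p[0]+c*p[1],p[2]])
def cur():
    s=state();q=s["tool_rot"];return np.array(s["tool_pos"]),R.from_quat([q[1],q[2],q[3],q[0]])
def down(yaw,tilt=0): # tool x at yaw, z down; tilt>0: tips forward about tool y
    return R.from_euler('z',yaw)*R.from_quat([1,0,0,0])*R.from_euler('y',tilt)
def rel(p,r,base=None):
    p0,r0=base or cur()
    return np.round(r0.inv().apply(np.array(p)-p0)*100,2),np.round((r0.inv()*r).as_rotvec(),3)
E
python3 - <<'E'
from h import *
import pickle
fs=pickle.load(open("f0.pkl","rb"))
P={"latchend":(-159,-81,75),"knobtop":(-20,30,62),"postL":(-100,125,95),"postR":(-100,-125,95),"headR":(-30,-55,267),"headL":(-30,175,267),"deckFR":(-130,-220,0),"deckFL":(-130,220,0)}
for n in("top","scene"):
    f=fs[n];w=cloud(f)
    for k,p in P.items():
        u,v=proj(f,aw(p))[0];off=((120,140,3.1) if n=="scene" else (185,85,5))
        print(n,k,np.round([u,v],1),"crop",np.round([(u-off[0])*off[2],(v-off[1])*off[2]]),end=" ")
        print()
    im=f["pixels"].astype(int).sum(2);t=aw((-20,30,40));d=np.linalg.norm(w-t,axis=-1);m=(im<200)&(d<.035)
    print(n,"dark knob pts",m.sum(),np.nanmean(w[m],0),np.nanmax(w[m],0),np.nanmin(w[m],0),"expect",t)
    t=aw((-143,-81,75));m=(np.linalg.norm(w-t,axis=-1)<.03)&(w[...,0]<t[0]+.012)&(w[...,2]>.14);print("latch",m.sum(),np.nanmean(w[m],0),"expect",t)
c=aw((-148,-81,75));print(rel(c+[0,0,.12],down(np.pi)))
E
```

```text
top latchend [281.5 193. ] crop [482. 540.] 
top knobtop [248.4 154.2] crop [317. 346.] 
top postL [220.4 176.9] crop [177. 460.] 
top postR [294. 175.] crop [545. 450.] 
top headR [272.3 147. ] crop [437. 310.] 
top headL [197.1 149. ] crop [ 61. 320.] 
top deckFR [319.9 185.3] crop [675. 502.] 
top deckFL [197.2 188.5] crop [ 61. 518.] 
top dark knob pts 36 [0.69367149 0.08317286 0.15826904] [0.7050735  0.09194269 0.17095551] [0.68507624 0.0742206  0.12148527] expect [0.698  0.0833 0.14  ]
latch 52 [ 0.57285601 -0.0284039   0.18133177] expect [ 0.575  -0.0277  0.175 ]
scene latchend [283.  202.7] crop [505. 194.] 
scene knobtop [225.7 232.5] crop [328. 287.] 
scene postL [250.5 257.3] crop [405. 364.] 
scene postR [263.5 184.4] crop [445. 138.] 
scene headR [230.1 151.5] crop [341.  36.] 
scene headL [210.7 224.4] crop [281. 262.] 
scene deckFR [277.5 185.5] crop [488. 141.] 
scene deckFL [258.4 313.5] crop [429. 538.] 
scene dark knob pts 36 [0.69544211 0.09234856 0.14394511] [0.70224501 0.09543743 0.15792537] [0.68878166 0.08825106 0.12819085] expect [0.698  0.0833 0.14  ]
latch 71 [ 0.57238742 -0.02450348  0.18003365] expect [ 0.575  -0.0277  0.175 ]
(array([ 53.88, -43.68,  -4.99]), array([-0.000e+00, -2.000e-03, -2.855e+00]))
```

send_rows([
  {"translation": [5,-4,-5],"delta_rot": [0,0,-0.14],"jaw": 5},
  {"translation": [9,-7,-5],"delta_rot": [0,0,-0.28],"jaw": 5},
  {"translation": [12.5,-10,-5],"delta_rot": [0,0,-0.42],"jaw": 5},
  {"translation": [16,-13,-5],"delta_rot": [0,0,-0.56],"jaw": 5},
  {"translation": [19.5,-16,-5],"delta_rot": [0,0,-0.7],"jaw": 5},
  {"translation": [23,-18.5,-5],"delta_rot": [0,0,-0.84],"jaw": 5},
  {"translation": [26.5,-21.5,-5],"delta_rot": [0,0,-0.98],"jaw": 5},
  {"translation": [30,-24,-5],"delta_rot": [0,0,-1.12],"jaw": 5},
])

```text
time: 0.95
tool_pos: [0.3973, -0.2823, 0.2952]
tool_rot: [0.0, 0.761, 0.649, 0.0]
contact_force: [0.8, 0.3, -0.4]
gripper_width: 0.587
grasp_force: 0.0
```

```bash
python3 -c "
from h import *
print(cur()[0],state()['joint_pos'])
c=aw((-148,-81,75));print(rel(c+[0,0,.12],down(np.pi)))"
```

```text
[ 0.39727752 -0.28226638  0.29519192] [-7.70659506e-01 -3.10089515e-01  1.86070243e+00  1.29982056e-04
  1.59074380e+00 -6.12457890e-01]
(array([2.786e+01, 1.305e+01, 2.000e-02]), array([ 0.   ,  0.   , -1.729]))
```

send_rows([
  {"translation": [2.5,1.2,0],"delta_rot": [0,0,-0.14],"jaw": 5},
  {"translation": [5.5,2.6,0],"delta_rot": [0,0,-0.28],"jaw": 5},
  {"translation": [9,4.2,0],"delta_rot": [0,0,-0.42],"jaw": 5},
  {"translation": [12.5,5.8,0],"delta_rot": [0,0,-0.56],"jaw": 5},
  {"translation": [16,7.5,0],"delta_rot": [0,0,-0.7],"jaw": 5},
  {"translation": [19.5,9,0],"delta_rot": [0,0,-0.84],"jaw": 5},
  {"translation": [22.5,10.5,0],"delta_rot": [0,0,-0.98],"jaw": 5},
  {"translation": [25.5,12,0],"delta_rot": [0,0,-1.12],"jaw": 5},
])

```text
time: 1.75
tool_pos: [0.5572, -0.0509, 0.2949]
tool_rot: [-0.0, 0.3, 0.954, -0.0]
contact_force: [0.3, -0.5, 0.3]
gripper_width: 0.586
grasp_force: 0.0
```

```bash
python3 -c "
from h import *
print(cur()[0],state()['joint_pos'])
c=aw((-148,-81,75));print(rel(c+[0,0,.12],down(np.pi)))"
```

```text
[ 0.55716397 -0.05087076  0.29491182] [-2.24010162e-01 -1.28047580e-01  1.70671460e+00 -1.15100457e-04
  1.56343055e+00 -1.18634323e+00]
(array([ 0.27,  2.63, -0.01]), array([-0.   , -0.001, -0.608]))
```

Finish the turn, then take one wrist look to refine the knob's position.

send_rows([
  {"translation": [0.1,0.6,0],"delta_rot": [0,0,-0.14],"jaw": 5},
  {"translation": [0.2,1.2,0],"delta_rot": [0,0,-0.28],"jaw": 5},
  {"translation": [0.3,1.9,0],"delta_rot": [0,0,-0.42],"jaw": 5},
  {"translation": [0.3,2.6,0],"delta_rot": [0,0,-0.55],"jaw": 5},
  {"translation": [0.3,2.6,0],"delta_rot": [0,0,-0.608],"jaw": 5},
  {"translation": [0.3,2.6,0],"delta_rot": [0,0,-0.608],"jaw": 5},
  {"translation": [0.3,2.6,0],"delta_rot": [0,0,-0.608],"jaw": 5},
  {"translation": [0.3,2.6,0],"delta_rot": [0,0,-0.608],"jaw": 5},
])

```text
time: 2.55
tool_pos: [0.5691, -0.0295, 0.2951]
tool_rot: [-0.0, 0.004, 1.0, -0.0]
contact_force: [0.8, -0.5, 0.1]
gripper_width: 0.584
grasp_force: 0.0
```

```bash
python3 - <<'E'
from h import *
f=grab_frame("wrist");w=cloud(f);im=f["pixels"].copy()
for p in [(-127,-81,75),(-159,-81,75),(-100,-125,95),(-118,-125,80),(-106,114,110),(-106,-106,110)]:
    u=proj(f,aw(p))[0];cv2.circle(im,(int(u[0]),int(u[1])),3,(0,0,255),1)
cv2.imwrite("pics/e.png",im)
t=aw((-143,-81,75))
m=(abs(w-t-[-.004,0,0])<[.01,.025,.015]).all(-1)
q=w[m];print(m.sum(),"y med/min/max",np.percentile(q[:,1],[2,50,98]),"z top",np.percentile(q[:,2],[50,98]),"expect",t)
m=(abs(w-t)<[.04,.025,.015]).all(-1);print("x min",np.percentile(w[m][:,0],[1,5]))
print(cur()[0],cur()[1].as_quat(),rel(aw((-148,-81,75))+[0,0,-.005],down(np.pi)))
E
```

```text
433 y med/min/max [-0.0377744  -0.02969712 -0.02087625] z top [0.18267907 0.184871  ] expect [ 0.575  -0.0277  0.175 ]
x min [0.55845642 0.55960598]
[ 0.5691289  -0.02953891  0.2952357 ] [ 3.83900847e-03  9.99992629e-01  2.16499880e-05 -5.58260210e-05] (array([-0.09,  0.18, 12.52]), array([ 0.   , -0.   , -0.008]))
```

View pics/e.png

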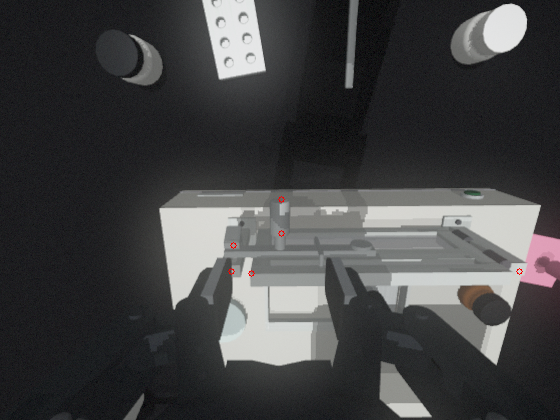

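The knob lies at wrist pixels (281,200) to (281,245), exactly between the fingers, and the red model marks sit on it. Descend and grip.

send_rows([
  {"translation": [0,0,3.5],"delta_rot": [0,0,-0.008],"jaw": 5},
  {"translation": [0,0,7],"delta_rot": [0,0,-0.008],"jaw": 5},
  {"translation": [0,0,10],"delta_rot": [0,0,-0.008],"jaw": 5},
  {"translation": [0,0,12],"delta_rot": [0,0,-0.008],"jaw": 5},
  {"translation": [0,0,12.5],"delta_rot": [0,0,-0.008],"jaw": 5},
  {"translation": [0,0,12.5],"delta_rot": [0,0,-0.008],"jaw": 4},
  {"translation": [0,0,12.5],"delta_rot": [0,0,-0.008],"jaw": 2},
  {"translation": [0,0,12.5],"delta_rot": [0,0,-0.008],"jaw": 1},
])

```text
time: 3.4
tool_pos: [0.5703, -0.0287, 0.1726]
tool_rot: [0.002, -0.001, 1.0, 0.001]
contact_force: [-0.1, 2.5, 1.2]
gripper_width: 0.187
grasp_force: 58.4
```

send_rows([
  {"translation": [0,0,0],"delta_rot": [0,0,0],"jaw": 1},
  {"translation": [0,0,0],"delta_rot": [0,0,0],"jaw": 1},
  {"translation": [0,0,0],"delta_rot": [0,0,0],"jaw": 1},
  {"translation": [0,0,0],"delta_rot": [0,0,0],"jaw": 1},
  {"translation": [0,0,0],"delta_rot": [0,0,0],"jaw": 1},
  {"translation": [0,0,0],"delta_rot": [0,0,0],"jaw": 1},
  {"translation": [0,0,0],"delta_rot": [0,0,0],"jaw": 1},
  {"translation": [0,0,0],"delta_rot": [0,0,0],"jaw": 1},
])

```text
time: 4.2
tool_pos: [0.5704, -0.0288, 0.1725]
tool_rot: [0.002, -0.001, 1.0, 0.001]
contact_force: [0.3, 4.9, 5.9]
gripper_width: 0.187
grasp_force: 59.0
```

send_rows([
  {"translation": [0,0,-0.3],"delta_rot": [0,0,0],"jaw": 1},
  {"translation": [0,0.03,-0.6],"delta_rot": [0,0,0],"jaw": 1},
  {"translation": [0,0.06,-0.9],"delta_rot": [0,0,0],"jaw": 1},
  {"translation": [0,0.1,-1.2],"delta_rot": [0,0,0],"jaw": 1},
  {"translation": [0,0.15,-1.5],"delta_rot": [0,0,0],"jaw": 1},
  {"translation": [0,0.15,-1.6],"delta_rot": [0,0,0],"jaw": 1},
  {"translation": [0,0.15,-1.6],"delta_rot": [0,0,0],"jaw": 1},
  {"translation": [0,0.15,-1.6],"delta_rot": [0,0,0],"jaw": 1},
])

```text
time: 5.0
tool_pos: [0.5691, -0.0275, 0.186]
tool_rot: [-0.0, -0.001, 1.0, 0.0]
contact_force: [2.2, 5.4, -5.2]
gripper_width: 0.188
grasp_force: 58.7
```

```bash
python3 - <<'E'
from h import *
print(state()["contact_force"])
p0,r0=cur();h=aw((-100,114,0))
for th in [.04,.1,.18,.27,.37,.47,.57,.67]:
    Q=R.from_euler('z',-th);p=h+Q.apply(p0-h);p[2]=p0[2];print(th,*rel(p,Q*r0,(p0,r0)))
E
```

```text
[ 2.18731064  5.4037243  -5.17961188]
0.04 [0.78 0.21 0.  ] [-0.   -0.    0.04]
0.1 [1.92 0.59 0.  ] [-0.  -0.   0.1]
0.18 [3.41 1.19 0.  ] [-0.   -0.    0.18]
0.27 [5.02 2.02 0.  ] [-0.   -0.    0.27]
0.37 [6.71 3.09 0.  ] [-0.   -0.    0.37]
0.47 [8.29 4.34 0.01] [-0.   -0.    0.47]
0.57 [9.74 5.73 0.01] [-0.    -0.001  0.57 ]
0.67 [1.103e+01 7.260e+00 1.000e-02] [-0.    -0.001  0.67 ]
```

send_rows([
  {"translation": [0.78,0.21,0],"delta_rot": [0,0,0.04],"jaw": 1},
  {"translation": [1.92,0.59,0],"delta_rot": [0,0,0.1],"jaw": 1},
  {"translation": [3.41,1.19,0],"delta_rot": [0,0,0.18],"jaw": 1},
  {"translation": [5.02,2.02,0],"delta_rot": [0,0,0.27],"jaw": 1},
  {"translation": [6.71,3.09,0],"delta_rot": [0,0,0.37],"jaw": 1},
  {"translation": [8.29,4.34,0],"delta_rot": [0,0,0.47],"jaw": 1},
  {"translation": [9.74,5.73,0],"delta_rot": [0,0,0.57],"jaw": 1},
  {"translation": [11.03,7.26,0],"delta_rot": [0,0,0.67],"jaw": 1},
])

```text
time: 5.8
tool_pos: [0.4589, 0.0448, 0.1862]
tool_rot: [0.001, 0.33, 0.944, 0.0]
contact_force: [8.1, 5.3, -8.1]
gripper_width: 0.193
grasp_force: 58.9
```

```bash
python3 - <<'E'
from h import *
print(state()["contact_force"],state()["joint_pos"])
p0,r0=cur();h=aw((-100,114,0));d=p0-h
print("radius",np.hypot(*d[:2]))
for th in [.1,.2,.3,.4,.5,.6,.7,.8]:
    Q=R.from_euler('z',-th);p=h+Q.apply(p0-h);p[2]=p0[2];print(th,*rel(p,Q*r0,(p0,r0)))
E
```

```text
[ 8.1375065   5.33572573 -8.11502815] [-6.43262324e-02 -3.16097473e-01  2.04672560e+00  1.85074156e-04
  1.40842142e+00 -9.61589956e-01]
radius 0.2008066228401634
0.1 [ 1.92  0.58 -0.  ] [ 0.  -0.   0.1]
0.2 [ 3.78  1.34 -0.01] [ 0.  -0.   0.2]
0.3 [ 5.55  2.29 -0.01] [ 0.001 -0.     0.3  ]
0.4 [ 7.21  3.41 -0.01] [ 0.001 -0.001  0.4  ]
0.5 [ 8.76  4.69 -0.01] [ 0.001 -0.001  0.5  ]
0.6 [ 1.017e+01  6.120e+00 -1.000e-02] [ 0.001 -0.001  0.6  ]
0.7 [ 1.143e+01  7.680e+00 -1.000e-02] [ 0.001 -0.001  0.7  ]
0.8 [ 1.253e+01  9.360e+00 -1.000e-02] [ 0.002 -0.001  0.8  ]
```

send_rows([
  {"translation": [1.92,0.58,0],"delta_rot": [0,0,0.1],"jaw": 1},
  {"translation": [3.78,1.34,0],"delta_rot": [0,0,0.2],"jaw": 1},
  {"translation": [5.55,2.29,0],"delta_rot": [0,0,0.3],"jaw": 1},
  {"translation": [7.21,3.41,0],"delta_rot": [0,0,0.4],"jaw": 1},
  {"translation": [8.76,4.69,0],"delta_rot": [0,0,0.5],"jaw": 1},
  {"translation": [10.17,6.12,0],"delta_rot": [0,0,0.6],"jaw": 1},
  {"translation": [11.43,7.68,0],"delta_rot": [0,0,0.7],"jaw": 1},
  {"translation": [12.53,9.36,0],"delta_rot": [0,0,0.8],"jaw": 1},
])

```text
time: 6.6
tool_pos: [0.4197, 0.1952, 0.1863]
tool_rot: [0.002, 0.672, 0.741, 0.0]
contact_force: [9.7, -2.7, -8.7]
gripper_width: 0.189
grasp_force: 59.1
```

```bash
python3 - <<'E'
from h import *
print(state()["contact_force"],state()["joint_pos"])
p0,r0=cur();h=aw((-100,114,0));d=p0-h
print("radius",np.hypot(*d[:2]), "yaw of tool",r0.as_matrix()[:,0])
for th in [.06,.13,.2,.27,.33,.36]:
    Q=R.from_euler('z',-th);p=h+Q.apply(p0-h);p[2]=p0[2];print(th,*rel(p,Q*r0,(p0,r0)))
E
```

```text
[ 9.69713981 -2.65649316 -8.65473593] [ 0.27646934 -0.3110803   2.04264526 -0.00374848  1.40671527  0.17972994]
radius 0.20021719741286398 yaw of tool [-0.0971855   0.99526162 -0.00304859]
0.06 [ 1.16  0.32 -0.  ] [ 0.   -0.    0.06]
0.13 [ 2.48  0.77 -0.  ] [ 0.    -0.001  0.13 ]
0.2 [ 3.77  1.32 -0.01] [ 0.001 -0.001  0.2  ]
0.27 [ 5.02  1.96 -0.01] [ 0.001 -0.001  0.27 ]
0.33 [ 6.05  2.57 -0.01] [ 0.001 -0.001  0.33 ]
0.36 [ 6.55  2.9  -0.01] [ 0.001 -0.001  0.36 ]
```

send_rows([
  {"translation": [1.16,0.32,0],"delta_rot": [0,0,0.06],"jaw": 1},
  {"translation": [2.48,0.77,0],"delta_rot": [0,0,0.13],"jaw": 1},
  {"translation": [3.77,1.32,0],"delta_rot": [0,0,0.2],"jaw": 1},
  {"translation": [5.02,1.96,0.2],"delta_rot": [0,0,0.27],"jaw": 1},
  {"translation": [6.05,2.57,0.6],"delta_rot": [0,0,0.33],"jaw": 1},
  {"translation": [6.05,2.5,1],"delta_rot": [0,0,0.33],"jaw": 1},
  {"translation": [6.05,2.45,1.3],"delta_rot": [0,0,0.33],"jaw": 1},
  {"translation": [6.05,2.45,1.3],"delta_rot": [0,0,0.33],"jaw": 1},
])

```text
time: 7.4
tool_pos: [0.4389, 0.2578, 0.1753]
tool_rot: [0.002, 0.783, 0.622, 0.002]
contact_force: [4.4, -2.0, 3.5]
gripper_width: 0.187
grasp_force: 61.5
```

send_rows([
  {"translation": [0,0,0],"delta_rot": [0,0,0],"jaw": 3},
  {"translation": [0,0,0],"delta_rot": [0,0,0],"jaw": 5},
  {"translation": [0,0,0],"delta_rot": [0,0,0],"jaw": 5},
  {"translation": [0,0,-2],"delta_rot": [0,0,0],"jaw": 5},
  {"translation": [0,0,-6],"delta_rot": [0,0,0],"jaw": 5},
  {"translation": [0,0,-10],"delta_rot": [0,0,0],"jaw": 5},
  {"translation": [0,0,-14],"delta_rot": [0,0,0],"jaw": 5},
  {"translation": [0,0,-16],"delta_rot": [0,0,0],"jaw": 5},
])

```text
time: 8.2
tool_pos: [0.4372, 0.2587, 0.3374]
tool_rot: [0.0, 0.783, 0.622, 0.002]
contact_force: [-0.1, -0.7, 0.3]
gripper_width: 0.586
grasp_force: 0.0
```

```bash
python3 - <<'E'
from h import *
print(state()["contact_force"],state()["joint_pos"])
f=grab_frame("scene");cv2.imwrite("pics/f.png",cv2.resize(f["pixels"][130:350,110:400],None,fx=2.5,fy=2.5))
r=down(np.pi,0)
c=aw((-20,30,44))
for sgn in(1,-1):
    r=down(np.pi,sgn*.87);print(sgn,r.as_matrix()[:,2],r.as_matrix()[:,0])
E
```

```text
[-0.09080746 -0.67472978  0.31443062] [ 3.87531292e-01 -2.71300022e-01  1.76091559e+00  3.92787174e-04
  1.64755278e+00  6.15189008e-01]
1 [-7.64328937e-01  9.36032986e-17 -6.44826547e-01] [-6.44826547e-01  7.89684767e-17  7.64328937e-01]
-1 [ 7.64328937e-01 -9.36032986e-17 -6.44826547e-01] [-6.44826547e-01  7.89684767e-17 -7.64328937e-01]
```

View pics/f.png

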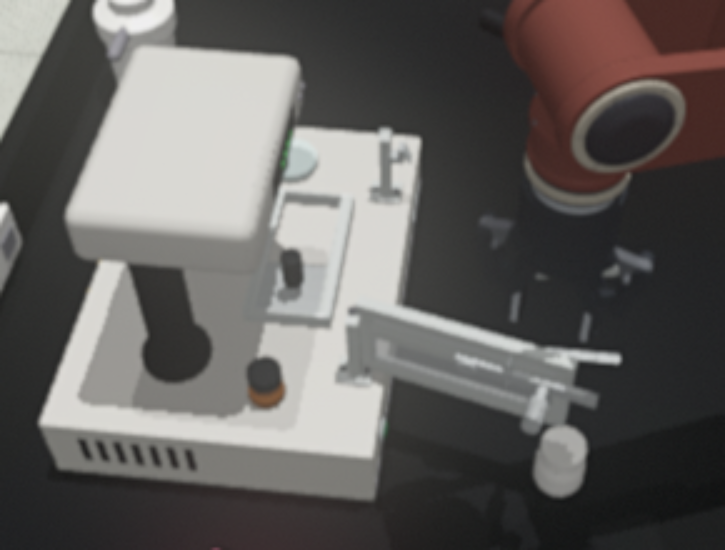

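The gate stands wide open with its bar back down, and the fingers are free of it. Now turn the tool back and move in front of the well.

```bash
python3 - <<'E'
from h import *
print(rel([.50,.083,.35],down(np.pi)),rel([.50,.083,.35],down(np.pi,-.87)))
E
```

```text
(array([-15.75,  10.02,  -1.01]), array([ 0.009,  0.002, -1.798])) (array([-15.75,  10.02,  -1.01]), array([-0.767, -0.615, -1.674]))
```

send_rows([
  {"translation": [-2,1.2,-1],"delta_rot": [0,0,-0.14],"jaw": 5},
  {"translation": [-4,2.5,-1],"delta_rot": [0,0,-0.28],"jaw": 5},
  {"translation": [-6,3.8,-1],"delta_rot": [0,0,-0.42],"jaw": 5},
  {"translation": [-8,5,-1],"delta_rot": [0,0,-0.56],"jaw": 5},
  {"translation": [-10,6.3,-1],"delta_rot": [0,0,-0.7],"jaw": 5},
  {"translation": [-12,7.5,-1],"delta_rot": [0,0,-0.84],"jaw": 5},
  {"translation": [-14,8.8,-1],"delta_rot": [0,0,-0.98],"jaw": 5},
  {"translation": [-15.8,10,-1],"delta_rot": [0,0,-1.12],"jaw": 5},
])

```text
time: 9.05
tool_pos: [0.4981, 0.0809, 0.3418]
tool_rot: [-0.001, 0.33, 0.944, -0.0]
contact_force: [-1.0, -0.1, 0.1]
gripper_width: 0.582
grasp_force: 0.0
```

```bash
python3 - <<'E'
from h import *
print(rel([.50,.083,.35],down(np.pi)),rel([.50,.083,.35],down(np.pi,-.87)))
E
```

```text
(array([-0.02,  0.28, -0.82]), array([-0.001, -0.003, -0.673])) (array([-0.02,  0.28, -0.82]), array([-0.293, -0.839, -0.629]))
```

send_rows([
  {"translation": [0,0,-0.2],"delta_rot": [-0.037,-0.105,-0.079],"jaw": 5},
  {"translation": [0,0.1,-0.4],"delta_rot": [-0.073,-0.21,-0.157],"jaw": 5},
  {"translation": [0,0.1,-0.6],"delta_rot": [-0.11,-0.315,-0.236],"jaw": 5},
  {"translation": [0,0.2,-0.8],"delta_rot": [-0.147,-0.42,-0.315],"jaw": 5},
  {"translation": [0,0.3,-0.8],"delta_rot": [-0.183,-0.524,-0.393],"jaw": 5},
  {"translation": [0,0.3,-0.8],"delta_rot": [-0.22,-0.629,-0.472],"jaw": 5},
  {"translation": [0,0.3,-0.8],"delta_rot": [-0.256,-0.734,-0.55],"jaw": 5},
  {"translation": [0,0.3,-0.8],"delta_rot": [-0.293,-0.839,-0.629],"jaw": 5},
])

```text
time: 9.85
tool_pos: [0.4998, 0.0847, 0.3499]
tool_rot: [0.424, 0.0, 0.906, -0.001]
contact_force: [-0.5, -0.7, 0.5]
gripper_width: 0.583
grasp_force: 0.0
```

```bash
python3 - <<'E'
from h import *
r=down(np.pi,-.87);z=r.as_matrix()[:,2]
g=aw((-20,30,44))+.005*z   # TCP so that grasp point at knob
print(cur()[0],state()["joint_pos"],g)
print(rel(g-.14*z,r),rel(g,r))
E
```

```text
[0.49984646 0.08473526 0.34989151] [ 0.03803846 -0.84271972  2.2606334  -0.04282515  0.84937875 -1.51843677] [0.70182164 0.0833     0.14077587]
(array([ 3.04, -0.1 , 14.91]), array([-0.003,  0.005,  0.   ])) (array([ 3.11, -0.06, 28.91]), array([-0.003,  0.005,  0.   ]))
```

send_rows([
  {"translation": [0.5,0,2],"delta_rot": [0,0,0],"jaw": 5},
  {"translation": [1.2,0,5],"delta_rot": [0,0,0],"jaw": 5},
  {"translation": [1.8,0,8],"delta_rot": [0,0,0],"jaw": 5},
  {"translation": [2.4,-0.1,11],"delta_rot": [0,0,0],"jaw": 5},
  {"translation": [3,-0.1,14],"delta_rot": [0,0,0],"jaw": 5},
  {"translation": [3,-0.1,15],"delta_rot": [0,0,0],"jaw": 5},
  {"translation": [3,-0.1,15],"delta_rot": [0,0,0],"jaw": 5},
  {"translation": [3,-0.1,15],"delta_rot": [0,0,0],"jaw": 5},
])

```text
time: 10.65
tool_pos: [0.5955, 0.0826, 0.231]
tool_rot: [0.422, 0.003, 0.907, -0.001]
contact_force: [-0.2, 0.0, 0.4]
gripper_width: 0.59
grasp_force: 0.0
```

```bash
python3 - <<'E'
from h import *
r=down(np.pi,-.87);z=r.as_matrix()[:,2]
f=grab_frame("wrist");w=cloud(f);im=f["pixels"].copy()
t=aw((-20,30,40));m=(im.astype(int).sum(2)<200)&(abs(w-t)<[.03,.03,.03]).all(-1)
q=w[m];print(m.sum(),np.percentile(q,[2,50,98],axis=0),"exp",t)
for p in [(-20,30,62),(-20,30,18),(-6,30,175),(-30,60,205)]:
    u=proj(f,aw(p))[0];cv2.circle(im,(int(u[0]),int(u[1])),4,(0,0,255),1)
cv2.imwrite("pics/g.png",im)
g=aw((-20,30,44))+.005*z
print(cur()[0],state()["joint_pos"]);print(rel(g,r))
E
```

```text
915 [[0.68526254 0.07084894 0.12356559]
 [0.68789005 0.08276743 0.14770545]
 [0.70135389 0.09205364 0.16208723]] exp [0.698  0.0833 0.14  ]
[0.59572619 0.08262462 0.23211255] [ 0.02460303 -0.44179224  2.22262015 -0.05022457  0.48852076 -1.50701983]
(array([ 0.18,  0.13, 14.  ]), array([-0.005,  0.003, -0.004]))
```

View pics/g.png

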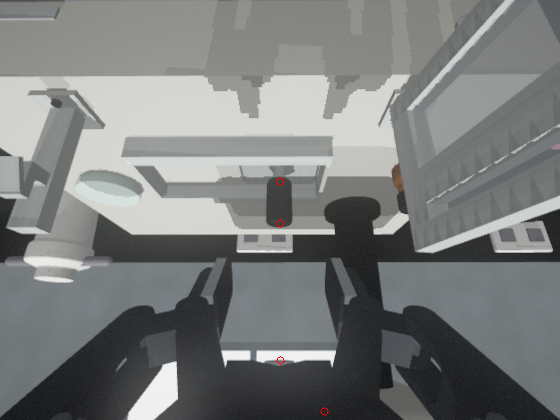

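The knob is at (279,203), centred between the open fingers (the view is upside down). Its measured centre agrees within 2 mm. Go in and grip.

send_rows([
  {"translation": [0,0,2.5],"delta_rot": [0,0,0],"jaw": 5},
  {"translation": [0.1,0,5],"delta_rot": [0,0,0],"jaw": 5},
  {"translation": [0.1,0.1,7.5],"delta_rot": [0,0,0],"jaw": 5},
  {"translation": [0.2,0.1,10],"delta_rot": [0,0,0],"jaw": 5},
  {"translation": [0.2,0.1,12],"delta_rot": [0,0,0],"jaw": 5},
  {"translation": [0.2,0.1,13.5],"delta_rot": [0,0,0],"jaw": 5},
  {"translation": [0.2,0.1,14],"delta_rot": [0,0,0],"jaw": 5},
  {"translation": [0.2,0.1,14],"delta_rot": [0,0,0],"jaw": 5},
])

```text
time: 11.5
tool_pos: [0.7021, 0.0829, 0.141]
tool_rot: [0.423, 0.003, 0.906, -0.001]
contact_force: [0.6, -0.2, -0.2]
gripper_width: 0.589
grasp_force: 0.0
```

```bash
python3 - <<'E'
from h import *
r=down(np.pi,-.87);z=r.as_matrix()[:,2]
g=aw((-20,30,44))+.005*z
print(cur()[0],state()["joint_pos"],state()["contact_force"]);print(rel(g,r))
E
```

```text
[0.70211191 0.08290902 0.14102269] [ 0.02000661 -0.01505977  2.03853191 -0.08298747  0.24571942 -1.47387133] [ 0.59656653 -0.20371855 -0.20075137]
(array([ 0.04,  0.04, -0.01]), array([-0.005,  0.003, -0.004]))
```

send_rows([
  {"translation": [0,0,0],"delta_rot": [0,0,0],"jaw": 4},
  {"translation": [0,0,0],"delta_rot": [0,0,0],"jaw": 3},
  {"translation": [0,0,0],"delta_rot": [0,0,0],"jaw": 2},
  {"translation": [0,0,0],"delta_rot": [0,0,0],"jaw": 1.5},
  {"translation": [0,0,0],"delta_rot": [0,0,0],"jaw": 1.5},
  {"translation": [0,0,0],"delta_rot": [0,0,0],"jaw": 1.5},
  {"translation": [0,0,0],"delta_rot": [0,0,0],"jaw": 1.5},
  {"translation": [0,0,0],"delta_rot": [0,0,0],"jaw": 1.5},
])

```text
time: 12.3
tool_pos: [0.7022, 0.0829, 0.1417]
tool_rot: [0.423, 0.003, 0.906, -0.001]
contact_force: [-6.3, -0.6, 5.8]
gripper_width: 0.264
grasp_force: 58.7
```

```bash
python3 - <<'E'
from h import *
p0,r0=cur();print(p0,state()["contact_force"])
for d in [(0,0,.012),(0,-.04,.012),(0,-.087,.012)]: print(d,rel(p0+d,r0,(p0,r0)))
E
```

```text
[0.70218523 0.08289822 0.14171731] [-6.27539333 -0.62738868  5.77435387]
(0, 0, 0.012) (array([-0.92, -0.  , -0.77]), array([0., 0., 0.]))
(0, -0.04, 0.012) (array([-0.94, -4.  , -0.75]), array([0., 0., 0.]))
(0, -0.087, 0.012) (array([-0.95, -8.7 , -0.73]), array([0., 0., 0.]))
```

send_rows([
  {"translation": [-0.2,0,-0.15],"delta_rot": [0,0,0],"jaw": 1.5},
  {"translation": [-0.4,0,-0.3],"delta_rot": [0,0,0],"jaw": 1.5},
  {"translation": [-0.6,0,-0.5],"delta_rot": [0,0,0],"jaw": 1.5},
  {"translation": [-0.8,0,-0.65],"delta_rot": [0,0,0],"jaw": 1.5},
  {"translation": [-0.92,0,-0.77],"delta_rot": [0,0,0],"jaw": 1.5},
  {"translation": [-0.92,0,-0.77],"delta_rot": [0,0,0],"jaw": 1.5},
  {"translation": [-0.92,0,-0.77],"delta_rot": [0,0,0],"jaw": 1.5},
  {"translation": [-0.92,0,-0.77],"delta_rot": [0,0,0],"jaw": 1.5},
])

```text
time: 13.1
tool_pos: [0.7019, 0.0829, 0.1522]
tool_rot: [0.422, 0.003, 0.906, -0.001]
contact_force: [-0.2, -0.3, -4.5]
gripper_width: 0.261
grasp_force: 58.8
```

```bash
python3 - <<'E'
from h import *
p0,r0=cur();print(p0,state()["contact_force"])
f=grab_frame("wrist");cv2.imwrite("pics/h.png",f["pixels"])
for d in [(0,-.087,0)]: print(d,rel(p0+d,r0,(p0,r0)))
E
```

```text
[0.70185819 0.08286495 0.15217046] [-0.15726404 -0.34087526 -4.51796562]
(0, -0.087, 0) (array([-0.03, -8.7 ,  0.04]), array([0., 0., 0.]))
```

View pics/h.png

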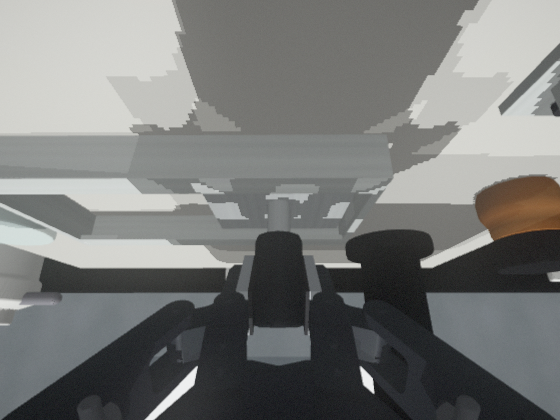

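The knob is held squarely at about (279,280), and 4.5 N of load with a 10.5 mm rise shows the cover is off its seat. Slide it to the right.

send_rows([
  {"translation": [0,-0.6,0],"delta_rot": [0,0,0],"jaw": 1.5},
  {"translation": [0,-1.6,0],"delta_rot": [0,0,0],"jaw": 1.5},
  {"translation": [0,-2.6,0],"delta_rot": [0,0,0],"jaw": 1.5},
  {"translation": [0,-3.6,0],"delta_rot": [0,0,0],"jaw": 1.5},
  {"translation": [0,-4.6,0],"delta_rot": [0,0,0],"jaw": 1.5},
  {"translation": [0,-5.6,0],"delta_rot": [0,0,0],"jaw": 1.5},
  {"translation": [0,-6.6,0],"delta_rot": [0,0,0],"jaw": 1.5},
  {"translation": [0,-7.4,0],"delta_rot": [0,0,0],"jaw": 1.5},
])

```text
time: 13.95
tool_pos: [0.7015, 0.0083, 0.1524]
tool_rot: [0.423, 0.003, 0.906, -0.002]
contact_force: [-0.8, -0.1, -4.8]
gripper_width: 0.261
grasp_force: 58.9
```

send_rows([
  {"translation": [0,-0.4,0],"delta_rot": [0,0,0],"jaw": 1.5},
  {"translation": [0,-0.7,0],"delta_rot": [0,0,0],"jaw": 1.5},
  {"translation": [0,-1,0],"delta_rot": [0,0,0],"jaw": 1.5},
  {"translation": [0,-1.2,0],"delta_rot": [0,0,0],"jaw": 1.5},
  {"translation": [0,-1.3,0],"delta_rot": [0,0,0],"jaw": 1.5},
  {"translation": [0,-1.3,0],"delta_rot": [0,0,0],"jaw": 1.5},
  {"translation": [0,-1.3,0],"delta_rot": [0,0,0],"jaw": 1.5},
  {"translation": [0,-1.3,0],"delta_rot": [0,0,0],"jaw": 1.5},
])

```text
time: 14.75
tool_pos: [0.7015, -0.004, 0.1524]
tool_rot: [0.423, 0.003, 0.906, -0.001]
contact_force: [-0.1, -0.8, -5.4]
gripper_width: 0.266
grasp_force: 58.9
```

```bash
python3 - <<'E'
from h import *
p0,r0=cur();print(p0,state()["contact_force"],state()["joint_pos"])
print(rel(p0+[0,0,-.0055],r0,(p0,r0)))
E
```

```text
[ 0.70145449 -0.00396439  0.15242905] [-0.05924514 -0.80367629 -5.38991906] [-0.15499628 -0.05233355  2.05220068  0.39944374  0.29652841 -2.05104322]
(array([0.42, 0.  , 0.35]), array([0., 0., 0.]))
```

send_rows([
  {"translation": [0,-0.05,0],"delta_rot": [0,0,0],"jaw": 1.5},
  {"translation": [0,-0.1,0],"delta_rot": [0,0,0],"jaw": 1.5},
  {"translation": [0,-0.15,0],"delta_rot": [0,0,0],"jaw": 1.5},
  {"translation": [0,-0.2,0],"delta_rot": [0,0,0],"jaw": 1.5},
  {"translation": [0,-0.2,0],"delta_rot": [0,0,0],"jaw": 1.5},
  {"translation": [0,-0.2,0],"delta_rot": [0,0,0],"jaw": 1.5},
  {"translation": [0,-0.2,0],"delta_rot": [0,0,0],"jaw": 1.5},
  {"translation": [0,-0.2,0],"delta_rot": [0,0,0],"jaw": 1.5},
])

```text
time: 15.55
tool_pos: [0.7015, -0.0058, 0.1526]
tool_rot: [0.423, 0.003, 0.906, -0.001]
contact_force: [0.2, 5.1, -4.3]
gripper_width: 0.265
grasp_force: 59.0
```

The end stop is felt (5 N). Lower onto the deck.

send_rows([
  {"translation": [0,0.05,0],"delta_rot": [0,0,0],"jaw": 1.5},
  {"translation": [0.1,0.05,0.09],"delta_rot": [0,0,0],"jaw": 1.5},
  {"translation": [0.2,0.05,0.18],"delta_rot": [0,0,0],"jaw": 1.5},
  {"translation": [0.3,0.05,0.26],"delta_rot": [0,0,0],"jaw": 1.5},
  {"translation": [0.4,0.05,0.34],"delta_rot": [0,0,0],"jaw": 1.5},
  {"translation": [0.42,0.05,0.36],"delta_rot": [0,0,0],"jaw": 1.5},
  {"translation": [0.42,0.05,0.36],"delta_rot": [0,0,0],"jaw": 1.5},
  {"translation": [0.42,0.05,0.36],"delta_rot": [0,0,0],"jaw": 1.5},
])

```text
time: 16.35
tool_pos: [0.7018, -0.0057, 0.1478]
tool_rot: [0.423, 0.003, 0.906, -0.002]
contact_force: [-3.2, 3.6, -0.6]
gripper_width: 0.262
grasp_force: 60.0
```

send_rows([
  {"translation": [0,0,0],"delta_rot": [0,0,0],"jaw": 3},
  {"translation": [0,0,0],"delta_rot": [0,0,0],"jaw": 4.5},
  {"translation": [0,0,0],"delta_rot": [0,0,0],"jaw": 5},
  {"translation": [0,0,0],"delta_rot": [0,0,0],"jaw": 5},
  {"translation": [0,0,-1.5],"delta_rot": [0,0,0],"jaw": 5},
  {"translation": [0,0,-5],"delta_rot": [0,0,0],"jaw": 5},
  {"translation": [0,0,-9],"delta_rot": [0,0,0],"jaw": 5},
  {"translation": [0,0,-12],"delta_rot": [0,0,0],"jaw": 5},
])

```text
time: 17.15
tool_pos: [0.6088, -0.0052, 0.2256]
tool_rot: [0.423, 0.003, 0.906, -0.002]
contact_force: [-1.0, 0.2, 0.2]
gripper_width: 0.589
grasp_force: 0.0
```

send_rows([
  {"translation": [0,0,-2],"delta_rot": [0,0,0],"jaw": 5},
  {"translation": [0,0,-5],"delta_rot": [0,0,0],"jaw": 5},
  {"translation": [0,0,-8],"delta_rot": [0,0,0],"jaw": 5},
  {"translation": [0,0,-8],"delta_rot": [0,0,0],"jaw": 5},
  {"translation": [0,0,-8],"delta_rot": [0,0,0],"jaw": 5},
  {"translation": [0,0,-8],"delta_rot": [0,0,0],"jaw": 5},
  {"translation": [0,0,-8],"delta_rot": [0,0,0],"jaw": 5},
  {"translation": [0,0,-8],"delta_rot": [0,0,0],"jaw": 5},
])

```text
time: 17.95
tool_pos: [0.5483, -0.0046, 0.2738]
tool_rot: [0.421, 0.003, 0.907, -0.001]
contact_force: [0.8, -0.3, -0.1]
gripper_width: 0.583
grasp_force: 0.0
```

```bash
python3 - <<'E'
from h import *
f=grab_frame("wrist");w=cloud(f);im=f["pixels"].copy()
t=aw((-20,-57,46));m=(im.astype(int).sum(2)<200)&(abs(w-t)<[.03,.03,.03]).all(-1)
print(m.sum(),np.percentile(w[m],[2,50,98],axis=0),"exp",t,state()["contact_force"])
s=grab_frame("scene")["pixels"]
cv2.imwrite("pics/i.png",np.hstack([cv2.resize(im,(400,300)),cv2.resize(s[130:320,110:350],(400,300))]))
E
```

```text
Traceback (most recent call last):
IndexError: index -1 is out of bounds for axis 0 with size 0
```

```bash
python3 - <<'E'
from h import *
f=grab_frame("wrist");w=cloud(f);im=f["pixels"].copy()
t=aw((-20,-57,46));m=(abs(w-t)<[.03,.03,.02]).all(-1)
print(m.sum(),np.nanpercentile(w[m],[2,50,98],axis=0) if m.any() else 0,"exp",t,state()["contact_force"])
for p in [(-20,-57,68),(-20,-57,24)]:
    u=proj(f,aw(p))[0];cv2.circle(im,(int(u[0]),int(u[1])),4,(0,0,255),1)
s=grab_frame("scene")["pixels"]
cv2.imwrite("pics/i.png",np.hstack([cv2.resize(im,(400,300)),cv2.resize(s[130:320,110:350],(400,300))]))
E
```

```text
675 [[ 0.68519347 -0.01781601  0.12710722]
 [ 0.68745456 -0.00645557  0.14707802]
 [ 0.69712655  0.00496046  0.16536277]] exp [ 0.698  -0.0037  0.146 ] [-0.648833   -0.01604863  0.77144654]
```

View pics/i.png

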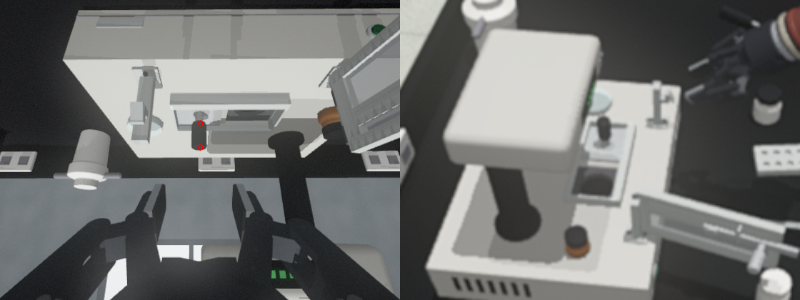

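The cover knob stands at the right-hand end, at (198,135) in the wrist half and (604,130) in the scene half, 88 mm from its seat and upright. The well is open, the gate is wide open, and the jars and the dish stand where they were. Handing in.

```bash
python3 -c "
from plant import *
print(job_done())"
```

```text
the job is handed in; nothing more can be done
None
```

I've handed the job in at about 18 s: the latch is lifted, the gate is open about 1.8 rad and released, and the cover lies flat at the parked end, 88 mm right of its seat. The forces I read never rose above about 14 N, and I saw no contact with the probe or the other things.

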